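Back the strip feeder off one notch

ROBOT

A 6-joint arm with a two-finger parallel gripper is mounted at the origin on the work surface. World frame = base frame: x ahead of the robot, y to its left, z up, the work surface at z = 0. Lengths are in m, angles in rad, forces in N, time in s.
With the tool pointing down it reaches from about 0.375 to 0.9 m from the base axis. Payload 3.1 kg.
Tool frame: the origin (TCP) lies at the very end of the fingers, on their centre line; the grasp point (between the pads) lies 19 mm behind it; y points along the fingers, z is the direction in which the jaws open and shut, and the axes are right-handed (so a half turn about y gives the same grasp; the last joint's range is limited). The gripper opens to 85 mm and grips with 20 to 120 N. Pads are 22 mm wide; open, the fingers measure 114 mm over their backs; the gripper's body (76 mm by 85 mm) begins 54 mm behind the grasp point. The pads swing forward as they close: fully open they stand 13 mm farther back than shut.
Start: joints at [0.959, 0.527, 1.433, -0, 1.181, -0.178], TCP at [0.263, 0.567, 0.231] pointing down, gripper open.
Joint ranges: [-3.08, 3.08], [-0.75, 2.2], [0.22, 2.44], [-1.43, 4.57], [0, 2.65], [-2.85, 2.85]. Speed limits (rad/s): [2.79, 2.79, 3.14, 3.14, 3.14, 3.14].

INTERFACE

Orientations are given as a unit quaternion [x, y, z, w].
In Python, from bench import arm, vision, workorder gives the robot as it stands. The module is installed in compiled form; this text tells all that it offers.
- The arm moves only by the shell command python3 -m pendant 'ROWS' [FORCE]. ROWS is JSON, a list of rows, each a list of 7 numbers: the turn, a rotation vector about the tool's x, y, z in degrees, then the shift along the tool's x, y, z in cm, then the closure, from -1 (fully open) to 1 (shut). A call has 1 to 20 rows; each row is the pose to reach, as a shift and turn from the pose measured when the call began, along the tool's axes at that moment; what a row does not reach only later rows make up. A row lasts 1/10 s, in which the tool goes at most 50 mm and 8.59 degrees, less where a joint would pass 70% of its speed; a pose out of reach is approached as far as the arm can. A call with a gripper value outside its range is refused whole. The fingers move at their own pace and stop on an object; FORCE is the grip in N (left out, the last holds). Time passes only in rows, so rows that repeat a pose let the fingers close. It gives the time, the measured TCP pose, the force and the opening at its end, in the units of the state.
- arm.state(): the state, without advancing time (a new reading comes with each control period).
- vision.capture(name): name is "scene" or "top"; returns a dict with "image" (384x512x3 uint8, red, green, blue), "depth" (384x512 float32, m along the optical axis (not along the pixel's ray), 0 where there is no reading), "mtx" (3x3 intrinsics, pixels), "position" and "orientation" of the camera in the world. Camera axes: x right, y down, z forward; pixel columns grow to the right and rows downward; lengths in m; the calibration is good to about 2 mm. A picture is of the moment at which its call begins.
- workorder.sign_off(): hands the job in, once; it reports no verdict.
The state is a dict: "time": time; "q": joint angles; "joint_velocities": joint speeds; "joint_torque": joint torques, N m; "position": TCP position; "tool_rot": TCP orientation; "wrist_force": force on the tool from outside, world axes, zero at the start; "moment": the same for the moment, N m; "width": finger opening in m.
Only numpy, scipy, OpenCV 4.12 (cv2) and the standard library are available. Lean on these libraries where they do the work, as an engineer would, in place of code of your own. Each camera call takes 0.05 s, during which the arm holds its last target.

TASK

The feeder has drawn the wood strip one notch too far. With a fingertip, lift the ratchet pawl off by its upright lever until it stays thrown back, push a wooden spoke so that the wheel turns backward by one notch, then tip the pawl back down so that it rests fully in the next tooth gap and locks the wheel there. Only push: nothing is to be gripped or picked up, keep your fingers and arm off the strip, and leave the things around the feeder where they are.

Things in the scene. Friction and masses are not known exactly. Their poses are not given: they have to be found in the camera images.
- feeder: Strip feeder fixed to the bench, its place and heading vary. Origin: centre of its underside, on the bench. Plywood base 200 mm (x) by 200 mm (y -110 to +90), 12 mm thick. In its frame, in mm: a shaft runs along x at y 0, z 125, between two grey cheeks (60 wide in y, at x -30 and +30, tops at z 148). BACKWARD = the top of the wheel turns towards the feeder's -y
- spoke_hub (a point): shaft centre in the spoke wheel's plane (feeder x -65 mm, z 125): six round wooden spokes, 12 mm thick, 60 degrees apart, ends 106 mm from the shaft. Higher than 150 mm above the bench nothing else stands within 100 mm of this plane
- ratchet (a point): centre of the steel ratchet wheel on the same shaft (feeder x +65 mm, z 125): 108 mm across, 12 mm thick, 12 saw teeth 10 mm high, 30 degrees apart. The pawl lies in the same plane, on its upper -y side
- wheel (a joint): turn of the shaft with spokes and ratchet, rad; grows BACKWARD. Start -0.04 to 0; one notch 0.524. The seated pawl stops it at 0, then 0.524. It stays where left (friction, about 2 N at a spoke end). A pawl let down at 0.25 to 0.51 lands in the next gap, fully down from 0.37; if let down before that it rests on the slope and the wheel can be pushed on until the pawl stops it at 0.524
- spoke_tip (a point): point on the centre line of the spoke to push, 6 mm short of its round end, 100 mm from the shaft; it turns with the wheel. At the start the spoke leans 15 degrees from upright to the feeder's +y (point 222 mm above the bench); one notch on it leans 15 degrees to -y
- pawl (a joint): swing of the pawl, rad: 0 = nose fully down at the foot of a tooth, grows as it is lifted. Clear of all teeth from 0.25; balanced at 0.82: beyond 0.9 it tips over by its own weight and stays thrown back on its stop at 1.3; pushed back below 0.75 it falls down on the wheel. Takes about 1 N. Starts below 0.03
- pawl_tip (a point): top end of the pawl's flat upright lever (16 mm wide along the feeder's x, 6 mm thick, 70 mm tall; top 234 mm above the bench at the start). Push it to the feeder's -y to lift the pawl, to +y to bring it back. It swings about the pivot, 106 mm away; thrown back, the lever lies nearly level, its tip 80 mm to -y of the pivot and 70 mm above it
- pawl_pivot (a point): pivot of the pawl, fixed on the feeder, 139 mm above the bench; axis along the feeder's x. Its grey post ends 10 mm above it
- strip: thin wood strip 24 x 360 x 3 mm along the feeder's y under the roller, 101 mm above the bench; the roller moves it 11.5 mm a notch. Must not be touched by the robot. Origin at its middle
- screwdriver: loose screwdriver lying near the feeder, a bystander; lies along its own x, origin at its middle
- glue: loose white glue bottle, 52 mm across, 120 mm tall, a bystander; origin under its centre
- offcut: loose plywood block 90 x 45 x 18 mm, a bystander; origin under its centre
- roll: loose paper ring 90 mm across, 24 mm tall, a bystander; origin under its centre

How it is judged:
By the outcome, as a careful person would: the job done as asked, in the order asked, and still so for the second after the job is handed in, with the robot touching nothing.
It also fails if it takes over 64 s, if anything falls off the work surface, if the arm or the gripper's body presses on something with over 40 N, if the wrist force passes 120 N, or if a joint passes its speed limit or range.

## Working session

There is one attempt and no reset: what is moved stays moved. The work goes in short steps, Python scripts to look and compute and a shell command to move; the robot and the scene stay as the last step left them, time stands still between calls to the robot, and variables do not carry over. Pictures are saved under pics/ and viewed, and the job is handed in when it is done.

```bash
mkdir -p pics; cat > h.py <<'E'
import numpy as np, cv2
from bench import arm, vision, workorder
from scipy.spatial.transform import Rotation as R
def cap(n,f):
    c=vision.capture(n); cv2.imwrite('pics/'+f,cv2.cvtColor(c['image'],cv2.COLOR_RGB2BGR)); np.savez('pics/'+f[:-4]+'.npz',**c); return c
def cloud(c):
    h,w=c['depth'].shape; v,u=np.mgrid[:h,:w]; d=c['depth'].astype(float); K=c['mtx']
    p=np.stack([(u-K[0,2])/K[0,0]*d,(v-K[1,2])/K[1,1]*d,d],-1)
    P=p@R.from_quat(c['orientation']).as_matrix().T+np.array(c['position'])
    P[d==0]=np.nan; return P
E
python3 - <<'E'
from h import *
for n in('scene','top'):
    c=cap(n,n+'0.png'); print(n,c['position'],R.from_quat(c['orientation']).as_matrix().round(3).tolist(),c['mtx'].tolist())
print({k:np.round(v,3).tolist() for k,v in arm.state().items()})
E
```

```text
scene [ 0.76949925 -0.43924436  0.75764096] [[0.886, 0.345, -0.309], [0.463, -0.652, 0.6], [0.006, -0.675, -0.738]] [[353.54241846411384, 0.0, 255.3925220877079], [0.0, 353.54241846411384, 188.77758689531893], [0.0, 0.0, 1.0]]
top [0.46270486 0.03883795 1.32404884] [[-0.023, -0.997, 0.074], [-1.0, 0.023, 0.003], [-0.005, -0.074, -0.997]] [[473.6302201739053, 0.0, 252.05638011433248], [0.0, 473.6302201739053, 188.44067151539488], [0.0, 0.0, 1.0]]
{'time': 0.1, 'q': [0.959, 0.528, 1.434, 0.0, 1.181, -0.178], 'joint_velocities': [-0.001, -0.001, -0.003, 0.0, 0.001, 0.001], 'joint_torque': [0.0, -44.33, -17.859, -0.0, 0.004, 0.0], 'position': [0.262, 0.567, 0.23], 'tool_rot': [0.691, -0.152, 0.152, -0.69], 'wrist_force': [0.359, 0.437, -0.277], 'moment': [-0.025, 0.044, -0.036], 'width': 0.085}
```

View pics/scene0.png

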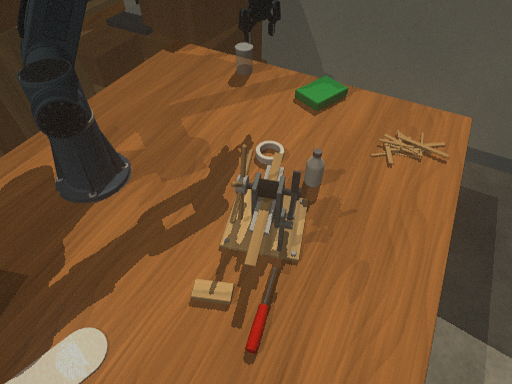

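View pics/top0.png

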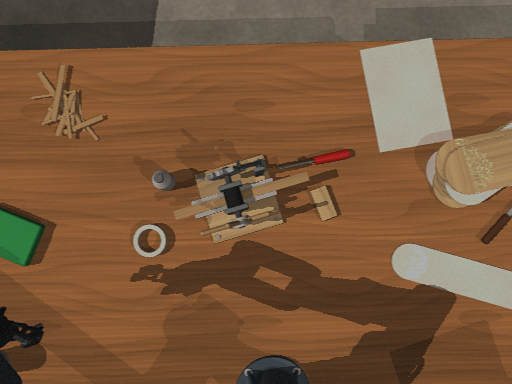

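```bash
python3 - <<'E'
from h import *
for n,(a,b,c,d) in (('scene',(130,280,200,340)),('top',(130,270,140,350))):
    im=cv2.imread(f'pics/{n}0.png')[a:b,c:d]
    im=cv2.convertScaleAbs(im,alpha=1.5,beta=15)
    k=min(800//(d-c),600//(b-a)); cv2.imwrite(f'pics/{n}0z.png',cv2.resize(im,None,fx=k,fy=k,interpolation=cv2.INTER_CUBIC)); print(n,k)
    z=dict(np.load(f'pics/{n}0.npz')); P=cloud(z)
    print(np.isfinite(P[a:b,c:d,2]).mean())
E
```

```text
scene 4
0.996
top 3
0.9967687074829932
```

```bash
sleep 0
```

```text
(no output)
```

View pics/scene0z.png

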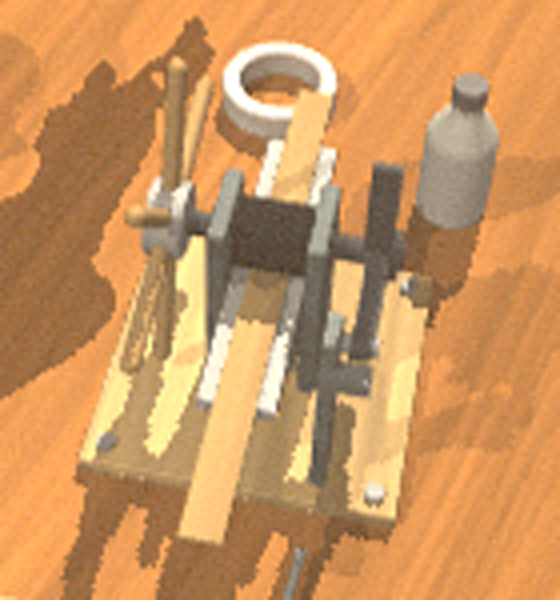

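View pics/top0z.png

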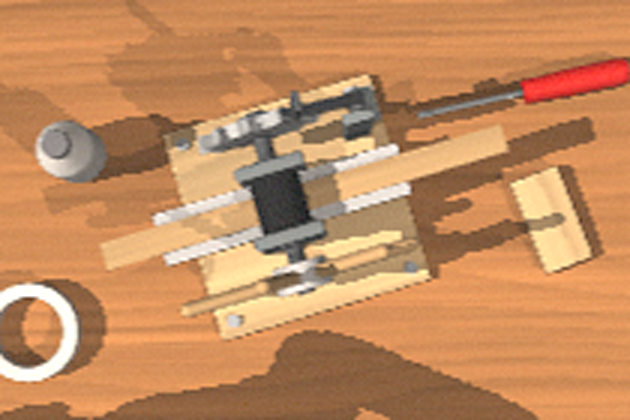

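```bash
python3 - <<'E'
from h import *
Ps=[cloud(dict(np.load(f'pics/{n}0.npz'))) for n in('top','scene')]
A=np.concatenate([P.reshape(-1,3) for P in Ps]); 
for i,P in enumerate(Ps):
    P=P.reshape(-1,3); m=(P[:,0]>.3)&(P[:,0]<.75)&(P[:,1]>-.25)&(P[:,1]<.3); P=P[m]
    print('table',np.median(P[abs(P[:,2])<.01][:,2]))
    h,e=np.histogram(P[:,2],bins=np.arange(-.01,.26,.01)); print(h)
    b=P[(P[:,2]>.007)&(P[:,2]<.017)&(P[:,0]>.4)]
    r=cv2.minAreaRect((b[:,:2]*1000).astype(np.float32)); print('base',r)
    s=P[(P[:,2]>.094)&(P[:,2]<.108)]
    r=cv2.minAreaRect((s[:,:2]*1000).astype(np.float32)); print('strip',r)
    t=P[P[:,2]>.155]; print('high n',len(t))
    for lo in (.15,.18,.21,.225):
        q=P[(P[:,2]>lo)&(P[:,2]<lo+.03)]
        print(lo,len(q)); print((q[:: max(1,len(q)//25)]*1000).round(0).astype(int).tolist())
E
```

```text
table -0.0007069971804168906
[14985 10101  2287   415    24    15    19    26    80   100   702  1112
    88   166   227   755   139   122    73    29    29    31     8    24
    17     0]
base ((575.6334228515625, 33.87213134765625), (530.2846069335938, 344.7831115722656), 89.73805236816406)
strip ((541.6868286132812, 89.36591339111328), (119.01160430908203, 390.5428466796875), 1.1176292896270752)
high n 384
0.15 334
[[621, 26, 150], [611, 54, 155], [608, 54, 159], [605, 66, 164], [602, 90, 175], [604, 52, 152], [600, 81, 172], [598, 103, 166], [595, 117, 179], [595, 86, 173], [593, 113, 170], [594, 32, 151], [591, 106, 163], [589, 126, 162], [587, 136, 163], [584, 138, 166], [583, 134, 159], [545, 90, 151], [484, 32, 176], [479, 37, 172], [476, 32, 176], [474, 40, 164], [470, 81, 166], [463, 81, 171], [448, 166, 151], [443, 163, 157]]
0.18 89
[[605, 77, 206], [596, 75, 201], [596, 76, 185], [492, 8, 199], [490, 13, 201], [490, 6, 201], [488, 20, 191], [487, 13, 200], [487, 6, 203], [486, 27, 183], [485, 20, 191], [485, 13, 198], [485, 6, 207], [483, 27, 182], [483, 20, 194], [483, 
[... 3251 characters left out ...]
 97, 225], [461, 97, 227], [462, 99, 226], [464, 100, 226], [467, 100, 226], [462, 96, 225], [598, 71, 236], [600, 73, 235], [602, 73, 235], [597, 67, 235], [599, 68, 235], [601, 68, 237], [603, 70, 236], [604, 72, 235], [607, 72, 235], [608, 74, 234], [610, 75, 235], [598, 67, 233], [600, 67, 234], [602, 67, 235], [604, 69, 234], [606, 69, 235], [607, 71, 234], [609, 72, 234], [611, 73, 234], [598, 68, 229], [600, 68, 230], [601, 70, 229], [604, 70, 230], [606, 69, 232], [608, 70, 232], [610, 70, 234], [611, 73, 231], [598, 68, 226], [600, 67, 228], [602, 69, 227], [604, 69, 228], [606, 70, 229], [608, 71, 229], [610, 71, 229], [611, 75, 226], [606, 70, 225], [608, 71, 225], [610, 71, 227]]
```

```bash
cat >> h.py <<'E'
def report():
    s=arm.state(); print('t',round(float(s['time']),2),'pos',np.round(s['position'],4),'F',np.round(s['wrist_force'],1),'w',round(float(s['width']),3))
    return s
def delta(target,s=None):  # world target TCP -> tool shift cm
    s=s or arm.state(); return (R.from_quat(s['tool_rot']).inv().apply(np.array(target)-s['position'])*100).round(2)
E
python3 - <<'E'
from h import *
Ps=[cloud(dict(np.load(f'pics/{n}0.npz'))).reshape(-1,3) for n in('top','scene')]
for P in Ps:
    yaw=np.radians(15.3); O=np.array([.5315,.0898])
    f=lambda: np.c_[(P[:,0]-O[0])*np.cos(yaw)+(P[:,1]-O[1])*np.sin(yaw), -(P[:,0]-O[0])*np.sin(yaw)+(P[:,1]-O[1])*np.cos(yaw), P[:,2]]
    for it in range(6):
        Q=f(); m=(abs(Q[:,0])<.0135)&(abs(Q[:,1])<.24)&(abs(Q[:,1])>.05)&(Q[:,2]>.094)&(Q[:,2]<.108)
        a,b=np.polyfit(Q[m,1],Q[m,0],1); yaw-=np.arctan(a); O=O+b*np.array([np.cos(yaw),np.sin(yaw)])
    print('yaw',np.degrees(yaw),'O',O,m.sum(), 'strip y', np.percentile(Q[m,1],[0,1,99,100]))
    yaw_=yaw; Q=f()*1000
    for nm,x0,c in (('L',65,(Q[:,2]>205)),('S',-65,(Q[:,2]>155))):
        m=(abs(Q[:,0]-x0)<15)&c; q=Q[m]
        print(nm,len(q),'x',np.percentile(q[:,0],[2,50,98]).round(1),'y',np.percentile(q[:,1],[2,50,98]).round(1),'z',np.percentile(q[:,2],[2,50,98]).round(1))
    m=(abs(Q[:,0]+65)<15)&(Q[:,2]>145); q=Q[m]; ang=np.degrees(np.arctan2(q[:,1],q[:,2]-125))
    print('spoke ang',[np.median(ang[(ang>l)&(ang<h)]).round(1) for l,h in((-60,-30),(0,30))])
    m=(abs(Q[:,0]-65)<8)&(Q[:,2]>165); q=Q[m]; print(np.polyfit(q[:,2],q[:,1],1))
    for y in (30,): 
        m=(abs(abs(Q[:,0])-30)<6)&(Q[:,2]>142)&(Q[:,2]<153); q=Q[m]; print('cheek tops y',np.percentile(q[:,1],[1,99]).round(1))
s=report(); print(R.from_quat(s['tool_rot']).as_matrix().round(3))
E
```

```text
yaw 15.323711083879376 O [0.53132338 0.08975161] 976 strip y [-0.20006892 -0.19759483  0.15710345  0.16008429]
L 26 x [57.2 64.  72.1] y [-39.  -35.5 -31.9] z [206.4 231.  236.5]
S 170 x [-70.5 -65.3 -59.3] y [-70.4 -31.9  93.3] z [156.1 187.8 224.8]
spoke ang [np.float64(-39.7), np.float64(13.8)]
[-0.58008409 95.51469963]
cheek tops y [-28.2  29.5]
yaw 15.145341228235878 O [0.53203921 0.08994639] 906 strip y [-0.20067819 -0.19949662  0.15587462  0.1598637 ]
L 87 x [57.  64.6 72.1] y [-40.2 -38.3 -34.6] z [205.5 222.3 235.7]
S 208 x [-70.9 -63.7 -59.6] y [-73.3  12.   29.1] z [156.3 194.5 226.5]
spoke ang [np.float64(-42.3), np.float64(12.9)]
[ -0.03154907 -30.99912429]
cheek tops y [-30.2  27.6]
t 0.1 pos [0.2623 0.5666 0.2304] F [ 0.4  0.4 -0.3] w 0.085
[[ 0.907 -0.001  0.42 ]
 [-0.42  -0.002  0.907]
 [-0.    -1.    -0.002]]
```

```bash
cat >> h.py <<'E'
YAW=np.radians(15.25); O=np.array([.5317,.0898])
def W(x,y,z): # feeder mm -> world m
    c,s=np.cos(YAW),np.sin(YAW); return np.array([O[0]+(x*c-y*s)/1e3,O[1]+(x*s+y*c)/1e3,z/1e3])
def FD(p):
    c,s=np.cos(YAW),np.sin(YAW); d=np.array(p)[:2]-O; return np.array([d[0]*c+d[1]*s,-d[0]*s+d[1]*c,p[2]])*1e3
def go(x,y,z):
    s=report(); print('feeder now',FD(s['position']).round(1),'tool z heading',np.degrees(np.arctan2(*R.from_quat(s['tool_rot']).as_matrix()[[1,0],2])).round(2),'shift',delta(W(x,y,z),s))
E
python3 -c "
from h import *
go(65,5,300); print(W(65,5,300))"
```

```text
t 0.1 pos [0.2623 0.5666 0.2304] F [ 0.4  0.4 -0.3] w 0.085
feeder now [-134.5  530.9  230.4] tool z heading 65.15 shift [ 49.13  -6.92 -27.38]
[0.59309602 0.11172097 0.3       ]
```

```bash
python3 -m pendant '[[0,0,0,0,-5,0,1],[0,5,0,5,-8,-3,1],[0,10,0,9,-9,-5,1],[0,15,0,13,-9,-7.3,1],[0,20,0,17,-9,-9.5,1],[0,25,0,21,-9,-11.7,1],[0,30,0,25,-9,-14,1],[0,35,0,29,-9,-16.2,1],[0,40,0,33,-9,-18.4,1],[0,45,0,37,-9,-20.6,1],[0,49.9,0,41,-9,-22.8,1],[0,49.9,0,45,-8,-25,1],[0,49.9,0,49.1,-7,-27.4,1],[0,49.9,0,49.1,-7,-27.4,1],[0,49.9,0,49.1,-7,-27.4,1],[0,49.9,0,49.1,-7,-27.4,1],[0,49.9,0,49.1,-7,-27.4,1],[0,49.9,0,49.1,-7,-27.4,1]]'; python3 -c "
from h import *
go(65,5,205); cap('scene','s1.png')
im=cv2.imread('pics/s1.png')[60:290,150:400]; cv2.imwrite('pics/s1z.png',cv2.resize(im,None,fx=2.6,fy=2.6))"
```

```text
time: 1.9
position: [0.5921, 0.1131, 0.3013]
tool_rot: [0.563, -0.429, 0.429, -0.562]
wrist_force: [-0.2, -0.3, 0.0]
width: -0.0
t 1.9 pos [0.5921 0.1131 0.3013] F [-0.2 -0.3  0. ] w -0.0
feeder now [ 64.4   6.6 301.3] tool z heading 15.37 shift [0.15 9.63 0.07]
```

View pics/s1z.png

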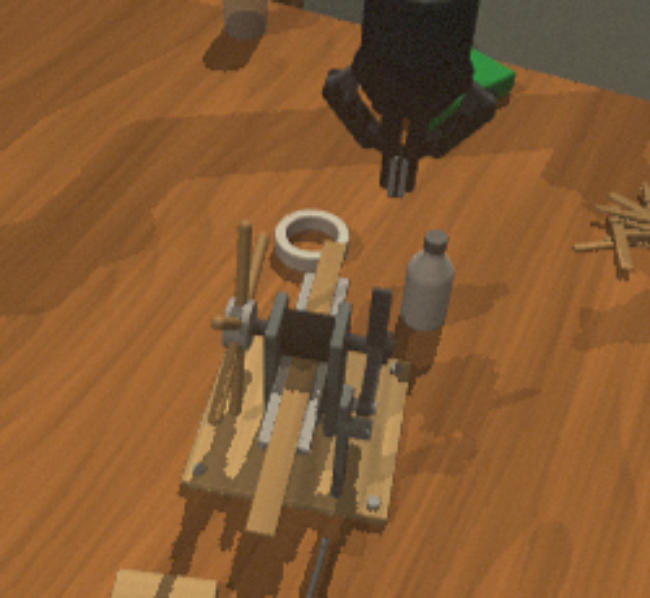

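```bash
python3 -m pendant '[[0,0,0,0,3,0,1],[0,0,0,0,6,0,1],[0,0,0,0,8.8,0,1],[0,0,0,0,8.8,0,1],[0,0,0,1,8.8,0.1,1],[0,0,0,2,8.8,0.1,1],[0,0,0,2.5,8.8,0.1,1],[0,0,0,3,8.8,0.1,1],[0,0,0,3.5,8.8,0.1,1],[0,0,0,4,8.8,0.1,1],[0,0,0,4.5,8.8,0.1,1],[0,0,0,5,8.8,0.1,1],[0,0,0,5,8.8,0.1,1]]'; python3 -c "
from h import *
go(65,-100,213); cap('scene','s2.png')
im=cv2.imread('pics/s2.png')[60:290,150:400]; cv2.imwrite('pics/s2z.png',cv2.resize(im,None,fx=2.6,fy=2.6))"
```

```text
time: 3.25
position: [0.6067, 0.064, 0.2133]
tool_rot: [0.563, -0.429, 0.429, -0.562]
wrist_force: [-0.6, 0.7, 1.4]
width: -0.0001
t 3.25 pos [0.6067 0.064  0.2133] F [-0.6  0.7  1.4] w -0.0
feeder now [ 65.5 -44.6 213.3] tool z heading 15.32 shift [ 5.54  0.04 -0.06]
```

View pics/s2z.png

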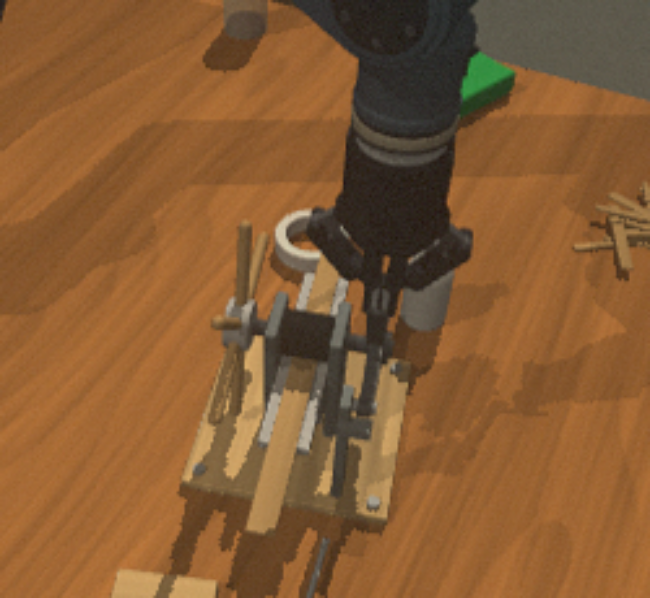

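The lever is in front of the closed fingers (crop about 375,330) and is starting to swing. I'll keep pushing.

```bash
python3 -m pendant '[[0,0,0,0.5,0,0,1],[0,0,0,1,0,0,1],[0,0,0,1.5,0,0,1],[0,0,0,2,0,0,1],[0,0,0,2.5,0,0,1],[0,0,0,3,0,0,1],[0,0,0,3.5,0,0,1],[0,0,0,4,0,0,1],[0,0,0,4.5,0,0,1],[0,0,0,5,0,0,1],[0,0,0,5.5,0,0,1],[0,0,0,5.5,0,0,1]]'; python3 -c "
from h import *
go(65,-100,213); c=cap('scene','s3.png')
im=cv2.imread('pics/s3.png')[60:290,150:400]; cv2.imwrite('pics/s3z.png',cv2.resize(im,None,fx=2.6,fy=2.6))"
```

```text
time: 4.5
position: [0.6213, 0.0105, 0.2133]
tool_rot: [0.563, -0.429, 0.429, -0.561]
wrist_force: [-1.1, -0.0, -1.0]
width: 0.0004
t 4.5 pos [0.6213 0.0105 0.2133] F [-1.1 -0.  -1. ] w 0.0
feeder now [  65.6 -100.1  213.3] tool z heading 15.28 shift [-0.01  0.03 -0.06]
```

View pics/s3z.png

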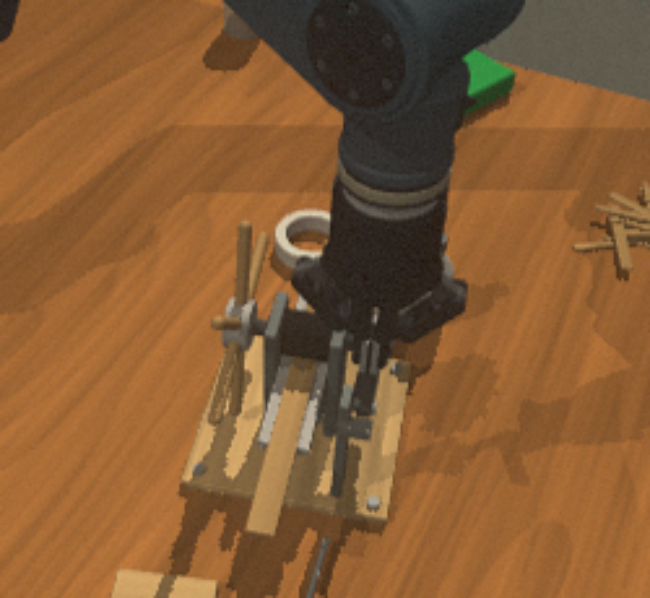

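```bash
cat >> h.py <<'E'
def lever(P,ymax=-100,x0=65,zmin=155):
    P=P.reshape(-1,3); P=P[np.isfinite(P[:,2])]; c,s=np.cos(YAW),np.sin(YAW); d=P[:,:2]-O
    Q=np.c_[d[:,0]*c+d[:,1]*s,-d[:,0]*s+d[:,1]*c,P[:,2]]*1e3
    return Q[(abs(Q[:,0]-x0)<12)&(Q[:,1]>-230)&(Q[:,1]<ymax)&(Q[:,2]>zmin)&(Q[:,2]<260)]
E
python3 - <<'E'
from h import *
q=lever(cloud(dict(np.load('pics/s3.npz'))),ymax=-80)
q=q[np.argsort(q[:,1])]; print(len(q)); print(q[::max(1,len(q)//30)].round().astype(int).tolist())
im=cv2.imread('pics/s3.png')[165:235,260:320]; cv2.imwrite('pics/s3y.png',cv2.convertScaleAbs(cv2.resize(im,None,fx=8,fy=8,interpolation=cv2.INTER_CUBIC),alpha=2,beta=20))
E
```

```text
300
[[63, -152, 222], [61, -151, 223], [73, -149, 220], [64, -146, 224], [68, -141, 219], [61, -137, 218], [66, -133, 218], [68, -128, 216], [69, -123, 213], [59, -119, 212], [72, -114, 210], [70, -113, 256], [59, -112, 247], [71, -112, 249], [70, -112, 257], [70, -111, 209], [66, -111, 232], [72, -111, 209], [68, -111, 232], [60, -110, 208], [60, -110, 233], [58, -110, 237], [62, -108, 252], [72, -108, 233], [72, -107, 227], [72, -107, 229], [74, -107, 229], [55, -106, 239], [72, -104, 204], [65, -101, 205]]
```

View pics/s3y.png

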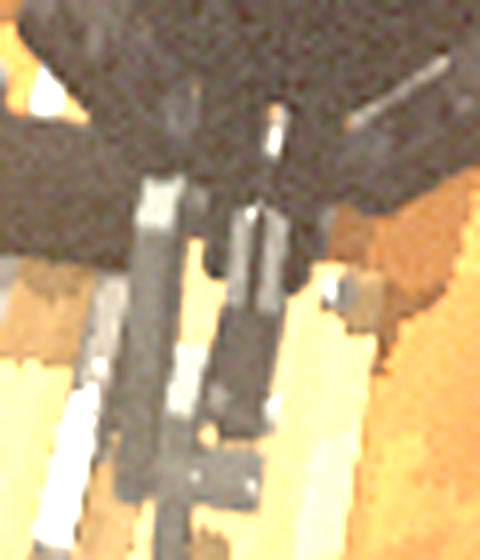

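The lever tip reads y −151, z 222, about 1.13 rad, which is past the tipping point. I'll back off and rise.

```bash
python3 -m pendant '[[0,0,0,-1,0,0,1],[0,0,0,-2,-0.5,0,1],[0,0,0,-2.5,-4,0,1],[0,0,0,-2.5,-8,0,1],[0,0,0,-2.5,-8.5,0,1],[0,0,0,-2.5,-8.5,0,1]]'; python3 - <<'E'
from h import *
c=cap('scene','s4.png'); q=lever(cloud(c),ymax=-80); q=q[np.argsort(q[:,1])]; print(len(q)); print(q[::max(1,len(q)//20)].round().astype(int).tolist())
im=cv2.imread('pics/s4.png')[60:290,150:400]; cv2.imwrite('pics/s4z.png',cv2.resize(im,None,fx=2.6,fy=2.6))
go(-65,70,300)
E
```

```text
time: 5.15
position: [0.6151, 0.0363, 0.3004]
tool_rot: [-0.562, 0.427, -0.43, 0.563]
wrist_force: [0.2, 0.6, -0.4]
width: -0.0004
222
[[70, -163, 210], [60, -162, 211], [63, -159, 212], [67, -156, 212], [70, -152, 212], [58, -148, 210], [67, -144, 210], [66, -140, 208], [60, -136, 207], [65, -132, 207], [61, -127, 206], [64, -123, 206], [63, -119, 203], [59, -113, 202], [64, -109, 202], [66, -106, 201], [69, -100, 199], [58, -97, 199], [62, -96, 208], [61, -94, 209], [69, -93, 209]]
t 5.2 pos [0.6141 0.0361 0.2986] F [-0.4  0.8  0.3] w 0.0
feeder now [ 65.4 -73.5 298.6] tool z heading 15.35 shift [-14.37  -0.16 -13.02]
```

View pics/s4z.png

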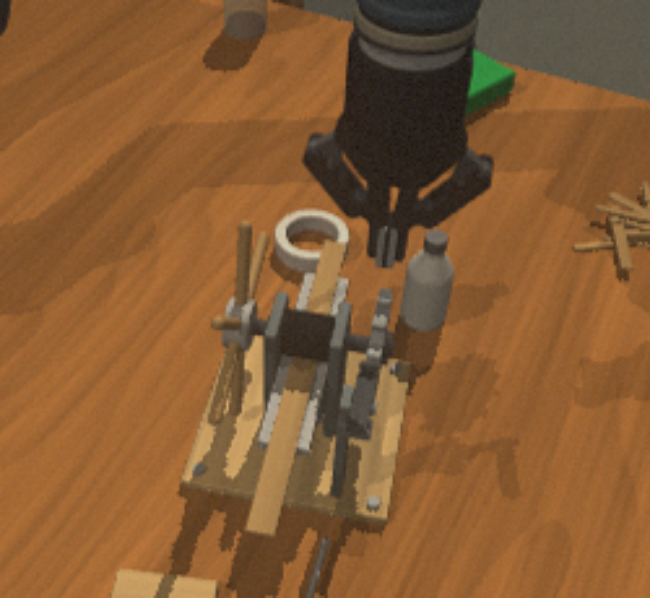

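Pawl is thrown back and staying on its stop (tip y −163, z 210). Next is the spoke.

```bash
python3 -m pendant '[[0,0,0,-4,-0.2,-3.5,1],[0,0,0,-8,-0.2,-7,1],[0,0,0,-12,-0.2,-10.5,1],[0,0,0,-14.4,-0.2,-13,1],[0,0,0,-14.4,-0.2,-13,1],[0,0,0,-14.4,-0.2,-13,1],[0,0,0,-14.4,-0.2,-13,1],[0,0,0,-14.4,3,-13,1],[0,0,0,-14.4,6,-13,1],[0,0,0,-14.4,9.4,-13,1],[0,0,0,-14.4,9.4,-13,1],[0,0,0,-14.4,9.4,-13,1]]'; python3 - <<'E'
from h import *
go(-65,6,205)
c=cap('scene','s5.png')
im=cv2.imread('pics/s5.png')[60:290,150:400]; cv2.imwrite('pics/s5z.png',cv2.resize(im,None,fx=2.6,fy=2.6))
E
```

```text
time: 6.4
position: [0.4516, 0.1399, 0.204]
tool_rot: [0.563, -0.429, 0.429, -0.561]
wrist_force: [0.0, -0.4, 1.2]
width: -0.0003
t 6.4 pos [0.4516 0.1399 0.204 ] F [ 0.  -0.4  1.2] w -0.0
feeder now [-64.1  69.4 204. ] tool z heading 15.28 shift [ 6.34 -0.09 -0.09]
```

View pics/s5z.png

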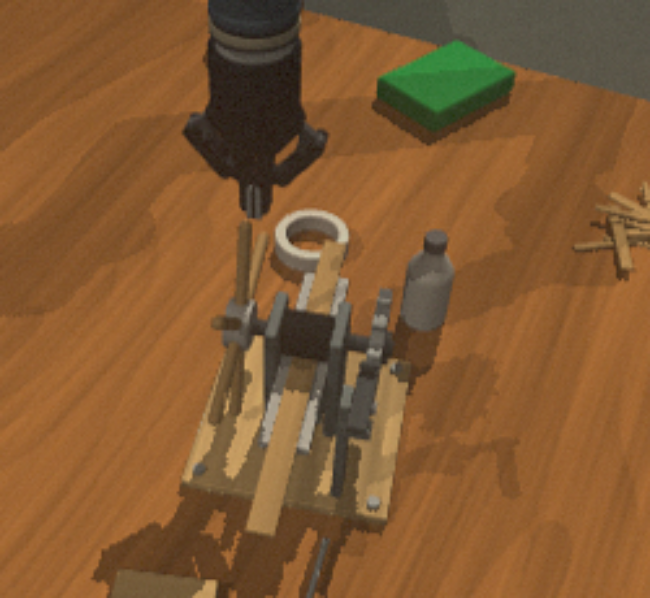

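```bash
python3 -m pendant '[[0,0,0,1,0,-0.1,1],[0,0,0,2,0,-0.1,1],[0,0,0,2.5,0,-0.1,1],[0,0,0,3,0,-0.1,1],[0,0,0,3.4,0,-0.1,1],[0,0,0,3.8,0,-0.1,1],[0,0,0,4.2,0,-0.1,1],[0,0,0,4.6,0,-0.1,1],[0,0,0,5,0,-0.1,1],[0,0,0,5.3,0,-0.1,1],[0,0,0,5.6,0,-0.1,1],[0,0,0,5.8,0,-0.1,1],[0,0,0,5.8,0,-0.1,1],[0,0,0,5.8,0,-0.1,1]]'; cat >> h.py <<'E'
def spokes(P):
    q=lever(P,ymax=140,x0=-65,zmin=0); q=q[(abs(q[:,0]+65)<9)]; r=np.hypot(q[:,1],q[:,2]-125); q=q[(r>40)&(r<108)]
    a=np.degrees(np.arctan2(q[:,1],q[:,2]-125)); h,_=np.histogram(a,bins=np.arange(-180,181,5)); print('hist',dict((int(b),int(n)) for b,n in zip(np.arange(-180,180,5),h) if n>3)); return q,a
E
python3 - <<'E'
from h import *
go(-65,0,205)
for n in('scene','top'):
    c=cap(n,n[0]+'6.png'); spokes(cloud(c))
im=cv2.imread('pics/s6.png')[60:290,150:400]; cv2.imwrite('pics/s6z.png',cv2.resize(im,None,fx=2.6,fy=2.6))
E
```

```text
time: 7.85
position: [0.4667, 0.0835, 0.2051]
tool_rot: [0.562, -0.428, 0.43, -0.562]
wrist_force: [-0.2, 0.2, 1.3]
width: -0.0004
t 7.85 pos [0.4667 0.0835 0.2051] F [-0.2  0.2  1.3] w -0.0
feeder now [-64.4  11.1 205.1] tool z heading 15.31 shift [ 1.11  0.01 -0.06]
hist {-180: 12, -125: 81, -120: 42, -115: 6, -65: 50, -60: 31, -15: 9, -10: 90, -5: 19, 0: 29, 45: 26, 50: 44, 55: 7, 105: 5, 110: 23, 170: 4, 175: 42}
hist {-70: 5, -65: 58, -60: 8}
```

View pics/s6z.png

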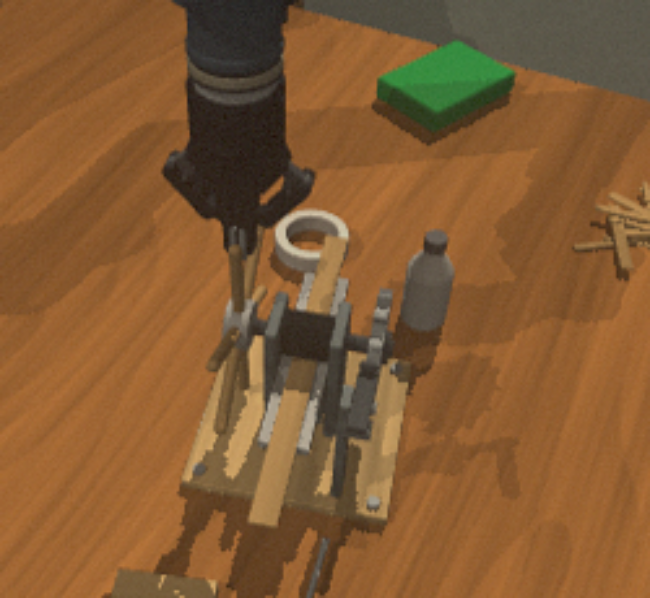

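```bash
cat >> h.py <<'E'
from scipy.optimize import minimize_scalar
def wheel(P,fy=None):
    q=lever(P,ymax=140,x0=-65,zmin=10); q=q[(q[:,1]>-115)]
    r=np.hypot(q[:,1],q[:,2]-125); q=q[(r>35)&(r<100)]
    if fy is not None: q=q[~((q[:,1]>fy-14)&(q[:,1]<fy+18)&(q[:,2]>200))]
    def cost(w,full=False):
        d=1e9*np.ones(len(q))
        for k in range(6):
            a=np.radians(15+60*k)-w; u=np.array([np.sin(a),np.cos(a)]); p=q[:,1:]-[0,125]
            al=p@u; pe=p@np.array([u[1],-u[0]]); dd=abs(np.hypot(pe,q[:,0]+65)-6); dd[al<0]=1e9; d=np.minimum(d,dd)
        return np.minimum(d,5).sum() if not full else d
    ws=np.arange(-.15,.9,.005); cs=np.array([cost(w) for w in ws]); w=ws[cs.argmin()]
    w=minimize_scalar(cost,bounds=(w-.01,w+.01),method='bounded').x
    return round(float(w),3),len(q),int((cost(w,True)<2.5).sum())
E
python3 - <<'E'
from h import *
for f,fy in(('scene0',None),('top0',None),('s4',None),('s5',69),('s6',11),('t6',11)): print(f,wheel(cloud(dict(np.load(f'pics/{f}.npz'))),fy))
E
```

```text
scene0 (-0.029, 453, 431)
top0 (-0.034, 295, 260)
s4 (-0.029, 466, 446)
s5 (-0.03, 463, 435)
s6 (0.337, 471, 451)
t6 (0.345, 64, 55)
```

```bash
python3 -m pendant '[[0,0,0,0.3,0,0,1],[0,0,0,0.6,0,0,1],[0,0,0,0.9,0,0,1],[0,0,0,1.1,0,0,1],[0,0,0,1.1,0,0,1],[0,0,0,1.1,0,0,1]]'; python3 - <<'E'
from h import *
go(-65,60,300)
for n in('scene','top'):
    c=cap(n,n[0]+'7.png'); print(wheel(cloud(c),0))
E
```

```text
time: 8.55
position: [0.4696, 0.0727, 0.205]
tool_rot: [0.563, -0.428, 0.43, -0.562]
wrist_force: [-0.7, 1.3, -0.1]
width: -0.0001
t 8.55 pos [0.4696 0.0727 0.205 ] F [-0.7  1.3 -0.1] w -0.0
feeder now [-6.45e+01 -2.00e-01  2.05e+02] tool z heading 15.31 shift [-5.99 -9.52 -0.04]
(0.467, 445, 429)
(0.472, 39, 35)
```

```bash
python3 -m pendant '[[0,0,0,-1,0,0,1],[0,0,0,-2,-0.5,0,1],[0,0,0,-2,-4,0,1],[0,0,0,-2,-8,0,1],[0,0,0,-2,-9.5,0,1],[0,0,0,-2,-9.5,0,1]]'; python3 - <<'E'
from h import *
go(65,-205,300); print(W(65,-205,300))
for n in('scene','top'):
    c=cap(n,n[0]+'8.png'); print(wheel(cloud(c)))
E
```

```text
time: 9.25
position: [0.4658, 0.0929, 0.3031]
tool_rot: [-0.561, 0.425, -0.432, 0.563]
wrist_force: [-0.4, -0.4, -0.3]
width: 0.0
t 9.25 pos [0.4658 0.0929 0.3031] F [-0.4 -0.4 -0.3] w 0.0
feeder now [-62.7  20.4 303.1] tool z heading 15.39 shift [22.56  0.54 12.72]
[ 0.64833258 -0.09088437  0.3       ]
(0.468, 508, 489)
(0.481, 97, 86)
```

```bash
python3 -m pendant '[[0,0,0,4,0,2.2,1],[0,0,0,8,0,4.5,1],[0,0,0,12,0,6.7,1],[0,0,0,16,0,9,1],[0,0,0,20,0,11.3,1],[0,0,0,22.6,0,12.7,1],[0,0,0,22.6,0,12.7,1],[0,0,0,22.6,0,12.7,1],[0,0,0,22.6,3,12.7,1],[0,0,0,22.6,6,12.7,1],[0,0,0,22.6,9,12.7,1],[0,0,0,22.6,11.1,12.7,1],[0,0,0,22.6,11.1,12.7,1],[0,0,0,22.6,11.1,12.7,1]]'; python3 - <<'E'
from h import *
go(65,-130,192)
c=cap('scene','s9.png')
im=cv2.imread('pics/s9.png')[60:290,150:400]; cv2.imwrite('pics/s9z.png',cv2.resize(im,None,fx=2.6,fy=2.6))
E
```

```text
time: 10.75
position: [0.6453, -0.0906, 0.1897]
tool_rot: [0.563, -0.428, 0.429, -0.562]
wrist_force: [-1.3, -0.1, 0.2]
width: 0.0001
t 10.75 pos [ 0.6453 -0.0906  0.1897] F [-1.3 -0.1  0.2] w 0.0
feeder now [  62.2 -203.9  189.7] tool z heading 15.43 shift [-7.39 -0.25  0.3 ]
```

View pics/s9z.png

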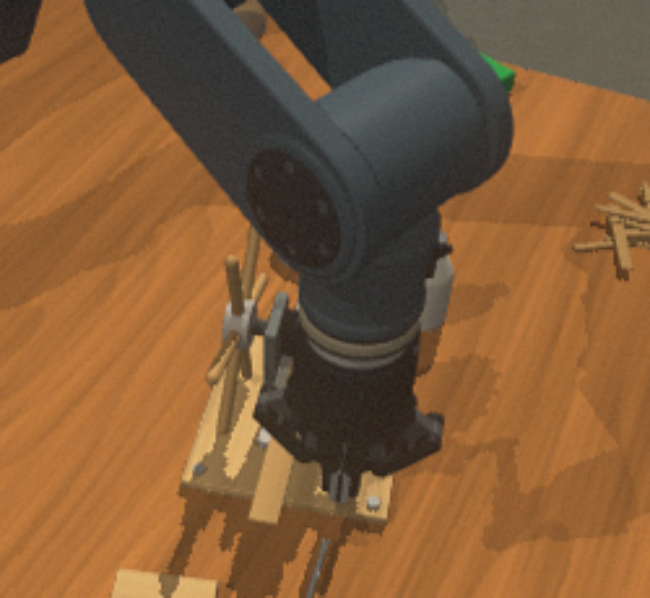

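```bash
python3 -m pendant '[[0,0,0,-1,0,0.15,1],[0,0,0,-2,0,0.3,1],[0,0,0,-2.5,0,0.3,1],[0,0,0,-3,0,0.3,1],[0,0,0,-3.5,0,0.3,1],[0,0,0,-4,0,0.3,1],[0,0,0,-4.5,0,0.3,1],[0,0,0,-5,0,0.3,1],[0,0,0,-5.5,0,0.3,1],[0,0,0,-6,0,0.3,1],[0,0,0,-6.5,0,0.3,1],[0,0,0,-7,0,0.3,1],[0,0,0,-7.5,0,0.3,1],[0,0,0,-8,0,0.3,1],[0,0,0,-8.4,0,0.3,1],[0,0,0,-8.4,0,0.3,1],[0,0,0,-8.4,0,0.3,1]]'; python3 - <<'E'
from h import *
go(65,-130,192)
for n in ('scene','top'):
    c=cap(n,n[0]+'10.png'); q=lever(cloud(c),ymax=0,zmin=200); print(np.percentile(q,[2,50,98],axis=0).round() if len(q) else 0); print(wheel(cloud(c)))
im=cv2.imread('pics/s10.png')[60:290,150:400]; cv2.imwrite('pics/s10z.png',cv2.resize(im,None,fx=2.6,fy=2.6))
E
```

```text
time: 12.5
position: [0.6269, -0.0092, 0.1905]
tool_rot: [0.563, -0.427, 0.43, -0.562]
wrist_force: [-0.1, 0.4, 0.3]
width: 0.0002
t 12.5 pos [ 0.6269 -0.0092  0.1905] F [-0.1  0.4  0.3] w 0.0
feeder now [  65.8 -120.6  190.5] tool z heading 15.43 shift [ 0.94 -0.15 -0.08]
[[  54. -137.  201.]
 [  65. -132.  228.]
 [  76. -113.  258.]]
(0.469, 514, 500)
[[ 57. -88. 210.]
 [ 63. -77. 231.]
 [ 72. -64. 246.]]
(0.462, 106, 100)
```

View pics/s10z.png

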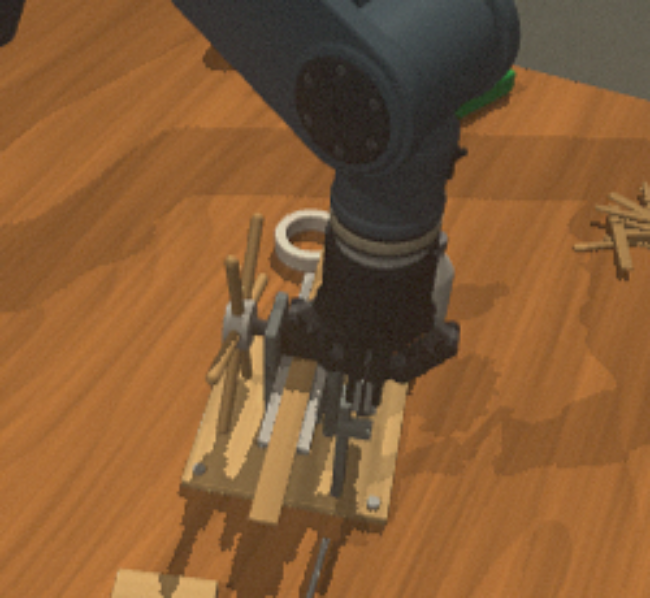

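```bash
python3 -m pendant '[[0,0,0,1,0,0,1],[0,0,0,2.5,0,0,1],[0,0,0,5,-1,0,1],[0,0,0,7,-5,0,1],[0,0,0,8,-9,0,1],[0,0,0,8,-13,0,1],[0,0,0,8,-16,0,1],[0,0,0,8,-16,0,1]]'; python3 - <<'E'
from h import *
go(65,5,300)
for n in ('scene','top'):
    c=cap(n,n[0]+'11.png'); q=lever(cloud(c),ymax=20,zmin=200); print(np.percentile(q,[2,50,98],axis=0).round(1) if len(q) else 0); print(wheel(cloud(c)))
for n,(a,b,cc,d) in (('s',(130,280,200,340)),('t',(130,270,140,350))):
    im=cv2.convertScaleAbs(cv2.imread(f'pics/{n}11.png')[a:b,cc:d],alpha=1.6,beta=15); k=min(800//(d-cc),600//(b-a)); cv2.imwrite(f'pics/{n}11z.png',cv2.resize(im,None,fx=k,fy=k,interpolation=cv2.INTER_CUBIC))
E
```

```text
time: 13.4
position: [0.6506, -0.0887, 0.3571]
tool_rot: [-0.561, 0.423, -0.435, 0.563]
wrist_force: [-0.1, -0.0, 1.2]
width: -0.0
t 13.4 pos [ 0.6506 -0.0887  0.3571] F [-0.1 -0.   1.2] w -0.0
feeder now [  67.7 -203.5  357.1] tool z heading 15.32 shift [-20.91   5.48  -0.32]
0
(0.469, 506, 489)
[[ 56.7 -38.9 202.7]
 [ 63.1 -35.4 230.9]
 [ 71.9 -31.8 235.7]]
(0.467, 248, 216)
```

View pics/s11z.png

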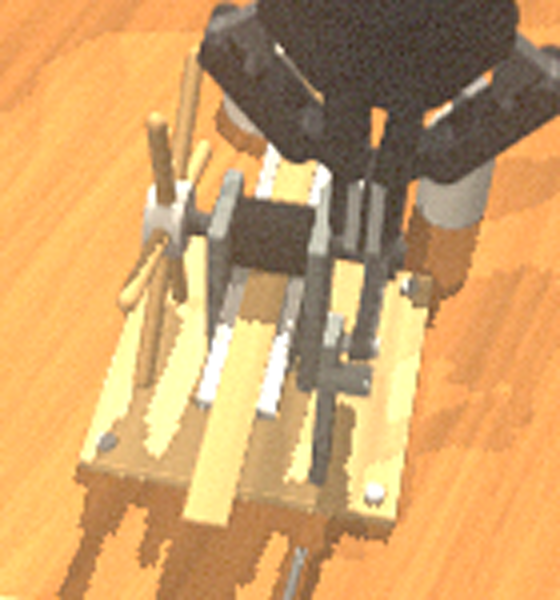

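View pics/t11z.png

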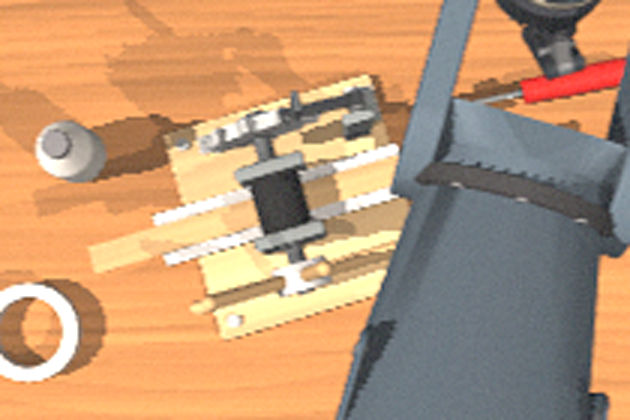

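The pawl is seated: the top view gives the same lever tip pose as at the start, y −35, z 235. The wheel is at 0.468, so about 0.056 of slack remains before the pawl's stop. I'll take most of it up with a gentle 3 mm nudge on the spoke, so the turn is closer to a full notch.

```bash
python3 -c "
from h import *
go(-65,30,300)"
```

```text
t 13.5 pos [ 0.648  -0.0875  0.3515] F [ 0.6 -0.3  0. ] w 0.0
feeder now [  65.6 -201.6  351.5] tool z heading 15.34 shift [-23.21   4.99 -13.04]
```

```bash
python3 -m pendant '[[0,0,0,-4,0,-2.3,1],[0,0,0,-8,0,-4.6,1],[0,0,0,-12,0,-6.8,1],[0,0,0,-16,0,-9,1],[0,0,0,-20,1,-11.3,1],[0,0,0,-23.2,3,-13,1],[0,0,0,-23.2,5,-13,1],[0,0,0,-23.2,5,-13,1],[0,0,0,-23.2,5,-13,1],[0,0,0,-23.2,8,-13,1],[0,0,0,-23.2,11,-13,1],[0,0,0,-23.2,14.6,-13,1],[0,0,0,-23.2,14.6,-13,1],[0,0,0,-23.2,14.6,-13,1]]'; python3 - <<'E'
from h import *
go(-65,-3,205)
c=cap('scene','s12.png'); print(wheel(cloud(c),30)); q=lever(cloud(c),ymax=0,zmin=200);print(np.percentile(q,[2,50,98],axis=0).round(1))
im=cv2.convertScaleAbs(cv2.imread('pics/s12.png')[130:280,200:340],alpha=1.6,beta=15); cv2.imwrite('pics/s12z.png',cv2.resize(im,None,fx=4,fy=4,interpolation=cv2.INTER_CUBIC))
E
```

```text
time: 14.9
position: [0.463, 0.1006, 0.2043]
tool_rot: [0.562, -0.427, 0.431, -0.562]
wrist_force: [0.6, 0.7, 0.9]
width: 0.0001
t 14.9 pos [0.463  0.1006 0.2043] F [0.6 0.7 0.9] w 0.0
feeder now [-63.4  28.5 204.3] tool z heading 15.27 shift [ 3.15 -0.05 -0.16]
(0.467, 462, 450)
[[ 57.3 -40.6 202. ]
 [ 64.6 -38.5 220.8]
 [ 72.4 -34.9 236.1]]
```

View pics/s12z.png

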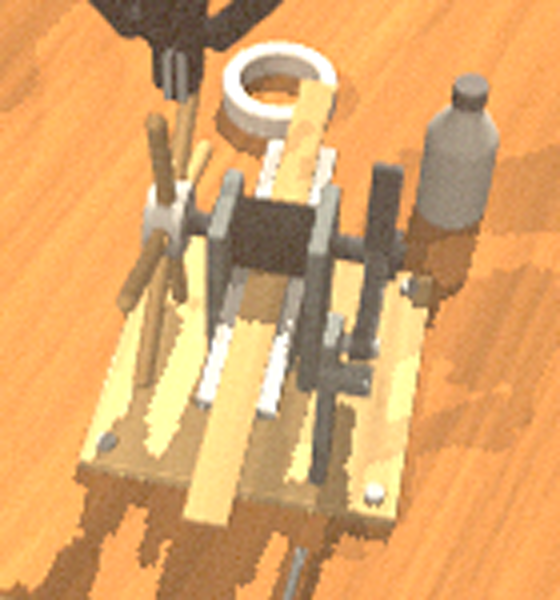

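```bash
python3 -m pendant '[[0,0,0,0.8,0,-0.1,1],[0,0,0,1.6,0,-0.1,1],[0,0,0,2.2,0,-0.1,1],[0,0,0,2.6,0,-0.1,1],[0,0,0,2.9,0,-0.1,1],[0,0,0,3.15,0,-0.1,1],[0,0,0,3.15,0,-0.1,1],[0,0,0,3.15,0,-0.1,1]]'; python3 -c "
from h import *
go(-65,30,300);c=cap('scene','s13.png'); print(wheel(cloud(c),-3))"; python3 -m pendant '[[0,0,0,-1,0,0,1],[0,0,0,-2,-0.5,0,1],[0,0,0,-3,-4,0,1],[0,0,0,-3.5,-8,0,1],[0,0,0,-6,-12,0,1],[0,0,0,-10,-12,0,1],[0,0,0,-14,-12,0,1],[0,0,0,-18,-12,0,1],[0,0,0,-18,-12,0,1],[0,0,0,-18,-12,0,1]]'; python3 - <<'E'
from h import *
report()
for n in('scene','top'):
    c=cap(n,n[0]+'14.png'); P=cloud(c); print(wheel(P)); q=lever(P,ymax=0,zmin=205);print(np.percentile(q,[2,50,98],axis=0).round(1))
im=cv2.convertScaleAbs(cv2.imread('pics/t14.png'),alpha=1.3); cv2.imwrite('pics/t14z.png',im)
E
```

```text
time: 15.75
position: [0.4711, 0.0702, 0.2053]
tool_rot: [-0.562, 0.426, -0.432, 0.562]
wrist_force: [-0.1, 1.5, 0.7]
width: -0.0004
t 15.75 pos [0.4711 0.0702 0.2053] F [-0.1  1.5  0.7] w -0.0
feeder now [-63.6  -3.  205.3] tool z heading 15.3 shift [-3.24 -9.49 -0.08]
(0.497, 438, 422)
time: 16.8
position: [0.4217, 0.2453, 0.3244]
tool_rot: [-0.563, 0.425, -0.431, 0.563]
wrist_force: [0.2, -0.1, -0.4]
width: -0.0001
t 16.8 pos [0.4217 0.2453 0.3244] F [ 0.2 -0.1 -0.4] w -0.0
(0.5, 511, 493)
[[ 57.3 -40.6 206.5]
 [ 64.5 -38.4 223.7]
 [ 72.5 -34.6 235.6]]
(0.498, 282, 253)
[[ 56.7 -38.9 206.9]
 [ 63.4 -35.4 232. ]
 [ 72.2 -32.1 236.3]]
```

View pics/t14z.png

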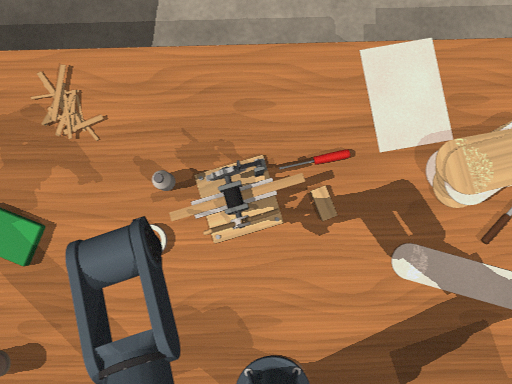

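The top view shows the screwdriver (330,158), glue (163,180) and offcut (323,203) where they were. The roll (155,238) is partly hidden under the raised arm. The lever is back at its start pose and the wheel is at 0.50.

```bash
python3 -c "
from h import *
print(workorder.sign_off()); report()"
```

```text
the job is handed in; nothing more can be done
None
the job is handed in; nothing more can be done
```

The wheel is back one notch and the pawl is down in the next tooth gap; I handed the job in at about 17 s of the 64 s allowed.

- **Order of work:** With the closed fingertips I pushed the lever until the pawl stayed thrown back on its stop. I then pushed the spoke to about 0.47 rad and tipped the pawl down into the next gap. With the pawl down, I nudged the spoke about 3 mm more to take up slack.
- **Wheel:** In the last pictures it reads 0.50 rad in both cameras, from −0.03 at the start. I stopped just short of the pawl's stop at 0.524, so a little slack remains. I did not push the wheel against the pawl to test the lock.
- **Pawl:** The lever tip is back at its starting pose within about 1 mm in both views, which means fully down.
- **Contact:** The wrist force readings I took never passed about 2 N. No fingers or arm came near the strip, and the arm finished clear of everything.
- **Things around the feeder:** The screwdriver, glue bottle and offcut look unmoved in the last top picture. The roll was partly hidden by the raised arm there, so I could not fully check it, but the arm stayed well above it.

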